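# Hold the medicine box unlocked with its key

### The arm

A 6-joint arm with a two-finger parallel gripper is mounted at the origin on the work surface. World frame = base frame: x ahead of the robot, y to its left, z up, the work surface at z = 0. Lengths are in m, angles in rad, forces in N, time in s.
With the tool pointing down it reaches from about 0.3 to 0.775 m from the base axis. Payload 14.6 kg.
Tool frame: the origin (TCP) lies at the very end of the fingers, on their centre line; the grasp point (between the pads) lies 19 mm behind it; y points along the fingers, z is the direction in which the jaws open and shut, and the axes are right-handed (so a half turn about y gives the same grasp; the last joint's range is limited). The gripper opens to 94 mm and grips with 3 to 60 N. Pads are 16 mm wide; open, the fingers measure 119 mm over their backs; the gripper's body (75 mm by 177 mm) begins 78 mm behind the grasp point.
Start: joints at [1.046, 0.3, 1.521, -0, 1.321, -0.067], TCP at [0.243, 0.493, 0.205] pointing down, gripper open.
Joint ranges: [-3.03, 3.03], [-0.79, 2.21], [0.23, 2.52], [-1.04, 4.18], [0, 3.07], [-2.55, 2.55]. Speed limits (rad/s): [2.22, 2.22, 2.57, 3.14, 3.14, 3.14].

### API

Orientations are given as [roll, pitch, yaw] about the fixed x, y, z axes, in that order (R = Rz(yaw) Ry(pitch) Rx(roll)).
In Python, from station import get_obs, camera, job gives the robot as it stands.
- The arm moves only by the tool step_arm, never from a script. Its argument "targets" is a list of rows, each a list of 6 numbers: the shift along the tool's x, y, z in mm, then the turn, a rotation vector about the tool's x, y, z in degrees. In form: [[dx, dy, dz, rx, ry, rz], ...]. A call has 1 to 12 rows; each row shifts and turns the commanded pose from where the row before left it, along the tool's axes as they then stand; what a row does not reach is not made up. A row lasts 1/8 s, in which the tool goes at most 62.5 mm and 10.7 degrees, less where a joint would pass 70% of its speed; a pose out of reach is approached as far as the arm can. A call is refused whole if a number of a shift passes 62.5 or a number of a turn 10.7, either way. A call with a gripper value outside its range is refused whole. "gripper" is the opening, from -1 (shut) to 1 (fully open), set as the call begins (left out, the last holds). The fingers move at their own pace and stop on an object; "squeeze" is the grip in N (left out, the last holds). Time passes only in rows, so rows that do not move let the fingers close. It gives the time, the measured TCP pose, the force and the opening at its end, in the units of the state.
- get_obs(): the state, without advancing time (a new reading comes with each control period).
- camera(name): name is "side" or "top"; returns a dict with "pixels" (420x560x3 uint8, red, green, blue), "intrinsics" (3x3 intrinsics, pixels), "k1" (the pictures are not rectified: a ray, as slopes to the right and down, at radius r is drawn at 1 + k1 r^2 times it, then the intrinsics apply), "R" (3x3) and "t" (3): a world point X has camera coordinates R X + t. Camera axes: x right, y down, z forward; pixel columns grow to the right and rows downward; lengths in m; the calibration is good to about 2 mm. A picture is of the moment at which its call begins. There is no depth.
- job.hand_in(): hands the job in, once; it reports no verdict.
The state is a dict: "time_s": time; "qpos": joint angles; "joint_vel": joint speeds; "tau": joint torques, N m; "ee_pos": TCP position; "eef_rot": TCP orientation; "force": force on the tool from outside, world axes, zero at the start; "moment": the same for the moment, N m; "grip_width": finger opening in m.
Only numpy, scipy, OpenCV 4.12 (cv2) and the standard library are available. Lean on these libraries where they do the work, as an engineer would, in place of code of your own. Each camera call takes 0.05 s, during which the arm holds its last target.

### The job

Take the blue-headed key out of its wooden stand and push it all the way home into the lock on top of the white medicine box; two sticky pins inside resist, so a little wiggle may help. Then turn it clockwise (seen from above) a quarter turn to its stop so the spring bolt is drawn back, and finish while still gripping the key and holding it turned, because the bolt springs shut if you let go. Leave the jar, the trimmer and the mirror where they are.

Things in the scene. Friction and masses are not known exactly. Their poses are not given: they have to be found in the camera images.
- key_head (a point): Centre of the key's round blue plastic head, an upright flat disc 37 mm across and 10 mm thick. Loose key of about 40 g, standing blade down in the stand at the start. Axes: z up, from blade to head; y the head's 10 mm thickness, the way to pinch it; x the width of head and blade. Half a turn about z makes no difference: the key works both ways round.
- key_shoulder (a point): Underside of the round steel shoulder (12.4 mm across) on the key's axis, 28 mm below key_head, same axes. It rests on the stand's top at the start and on the lock plate when the key is fully home. Below it: a round neck 4.8 mm across, 8 mm long, then the blade.
- key_tip (a point): The key's V point, on its axis, 57 mm below key_head, same axes. The blade is 4.8 mm thick (y) and 18 mm wide (x) over 12 mm of its length, its last 9 mm narrowing at 45 degrees to this point.
- stand_slot (a point): Centre of the slot's mouth in the top of the fixed dark wooden key stand (block 70 x 60 mm, 36 mm high). x runs along the slot, which is 21.5 mm long and 8.2 mm wide; z up. The key comes out straight up, clear after 30 mm.
- lock_mouth (a point): Centre of the keyhole's mouth, level with the top of a 44 mm square steel plate, 6 mm thick, in the top of the fixed white medicine box. x runs along the slot (20 x 6.8 mm, edges bevelled); z up. Two sprung sticky pins below resist entry with some 5 to 20 N until the V point has passed them. The plate stops the key turning until its shoulder is within about 2 mm of the plate.
- medbox: The fixed white medicine box, 170 (x) x 220 (y) x 110 mm high; origin at the centre of its underside, same axes as lock_mouth, which lies at x -30, y 0, z 110 mm. A steel bolt in guides, 12 mm high, runs along x on its top at y +75 mm. The key turns a brass plug inside, under the plate.
- plug (a joint): Turn of the lock's plug (rad): 0 at rest, its slot (21 x 7 mm) in line with the keyhole; grows clockwise seen from above to a hard stop at 1.571, a quarter turn, bolt drawn back. A spring pulls it back to 0 with 0.024 N m at the start and 0.07 N m at the stop. The blade has about 0.11 rad of play in it, so the key must turn that much further than the plug.
- jar_mid (a point): Amber glass jar with black screw lid, 52 mm across, 70 mm tall, on the caddy's lower shelf (50 mm high); the point is half-way up. Bystander.
- trimmer_mid (a point): Grey hair trimmer, 150 x 40 x 28 mm, lying on the caddy's lower shelf; the point is its centre. Bystander. The two-level chrome corner caddy itself is fixed, 235 mm tall.
- mirror_foot (a point): Round stand mirror, disc 120 mm across, 185 mm tall, on a round foot 110 mm across; the point is in the foot, 5 mm up. Bystander.
Mind the look-alikes: they are no part of the job. What is shaped like the part that bears stand_slot but red is not meant.

How it is judged:
By the outcome, as a careful person would: the job done as asked, in the order asked, and still so for the second after the job is handed in, while the arm keeps its last pose, push and grip.
It also fails if it takes over 56 s, if anything falls off the work surface, if the arm or the gripper's body presses on something with over 40 N, if the wrist force passes 120 N, or if a joint passes its speed limit or range.

## Working session

There is one attempt and no reset: what is moved stays moved. The work goes in short steps, Python scripts to look and compute and a tool call to move; the robot and the scene stay as the last step left them, time stands still between calls to the robot, and variables do not carry over. Pictures are saved under pics/ and viewed, and the job is handed in when it is done.

Besides the shell and the picture viewer there is one more tool, called after "Call:" as name([rows], argument=value, ...), one row to a line, values as JSON. step_arm: Moves the arm, as the interface text tells. Its arguments: {"type":"object","properties":{"targets":{"type":"array","items":{"type":"array","items":{"type":"number"}}},"gripper":{"type":"number"},"squeeze":{"type":"number"}},"required":["targets"]}

```bash
mkdir -p pics; ls
python3 - <<'E'
from station import get_obs, camera
import cv2
o=get_obs()
for k,v in o.items(): print(k,v)
for n in ("side","top"):
    c=camera(n); cv2.imwrite(f"pics/{n}0.png",cv2.cvtColor(c["pixels"],cv2.COLOR_RGB2BGR))
    print(n,c["intrinsics"],c["k1"],c["R"],c["t"])
E
```

```text
pics
time_s 0.0
qpos [ 1.04635107e+00  3.00495036e-01  1.52156049e+00  4.89652169e-06
  1.32069458e+00 -6.65985430e-02]
joint_vel [ 0.00108682 -0.00038612  0.00065343  0.0021221  -0.00058228  0.00042084]
tau [-1.37037121e-03 -5.31809485e+01 -3.52743173e+01  7.07437587e-02
  2.44183384e-02 -1.60542487e-05]
ee_pos [0.24298331 0.49313334 0.20488191]
eef_rot [-1.57195090e+00  8.17597672e-05 -4.57847974e-01]
force [ 0.12383506  0.72984314 -0.25951079]
moment [ 0.00816853 -0.04100943 -0.04136009]
grip_width 0.09392226086439295
side [[419.69793662   0.         272.89663343]
 [  0.         419.69793662 209.2726784 ]
 [  0.           0.           1.        ]] -0.0399872387668882 [[-0.98560202 -0.16903906  0.0038027 ]
 [-0.1200887   0.68400479 -0.71952495]
 [ 0.11902676 -0.7096219  -0.69445618]] [0.56406153 0.16098141 1.08970577]
top [[380.01561914   0.         279.64695325]
 [  0.         380.01561914 210.84074466]
 [  0.           0.           1.        ]] 0.019075894915914056 [[-0.02974625 -0.99942948 -0.01599621]
 [-0.99541679  0.03107438 -0.09044224]
 [ 0.09088771  0.01323258 -0.99577323]] [-0.0279338  0.5646014  0.9982105]
```

View pics/side0.png

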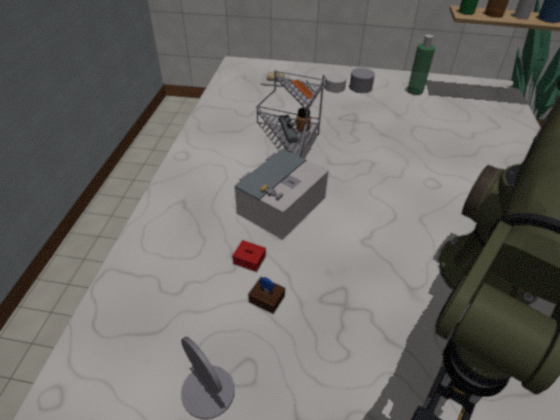

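View pics/top0.png

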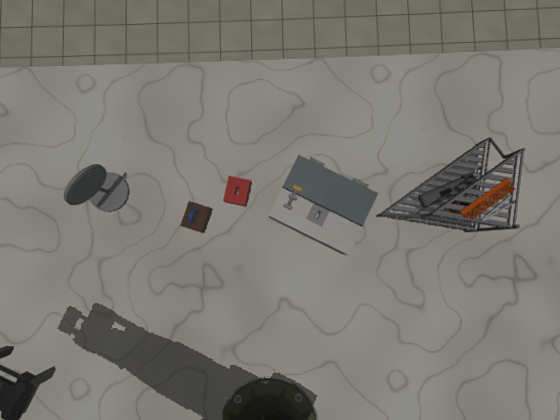

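The side view shows the brown stand with the blue key head at about (266,286), the red look-alike stand at (249,256) and the white box with its plate at (291,181). In the top view these are at (196,217), (237,191) and (317,215). I'll take closer crops next.

```bash
cat > h.py <<'E'
import numpy as np, cv2
from station import get_obs, camera
def ray(c,px):
    K=c["intrinsics"]; d=np.array([(px[0]-K[0,2])/K[0,0],(px[1]-K[1,2])/K[1,1]])
    u=d.copy()
    for _ in range(20): u=d/(1+c["k1"]*(u@u))
    R=np.array(c["R"]);t=np.array(c["t"])
    v=R.T@np.array([u[0],u[1],1]); return -R.T@t, v/np.linalg.norm(v)
def plane(c,px,z):
    o,v=ray(c,px); return o+v*(z-o[2])/v[2]
def proj(c,X):
    p=np.array(c["R"])@np.array(X)+np.array(c["t"]); u=p[:2]/p[2]; u=u*(1+c["k1"]*(u@u))
    K=c["intrinsics"]; return np.array([K[0,0]*u[0]+K[0,2],K[1,1]*u[1]+K[1,2]])
def tri(c1,p1,c2,p2):
    o1,v1=ray(c1,p1);o2,v2=ray(c2,p2)
    s=np.linalg.lstsq(np.stack([v1,-v2],1),o2-o1,rcond=None)[0]
    a=o1+s[0]*v1;b=o2+s[1]*v2; return (a+b)/2,np.linalg.norm(a-b)
def crop(c,x0,y0,w,h,f,name):
    im=cv2.cvtColor(c["pixels"],cv2.COLOR_RGB2BGR)[y0:y0+h,x0:x0+w]
    cv2.imwrite(name,cv2.resize(im,None,fx=f,fy=f,interpolation=cv2.INTER_NEAREST))
E
python3 - <<'E'
from h import *
s=camera("side");t=camera("top")
crop(s,225,140,110,180,3,"/tmp/a.png"); crop(t,170,140,220,130,3,"/tmp/b.png")
crop(s,226,230,70,90,6,"pics/s1.png"); crop(t,170,165,95,75,8,"pics/t1.png")
crop(s,230,145,105,95,6,"pics/s2.png"); crop(t,260,145,125,115,5,"pics/t2.png")
E
```

```text
(no output)
```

View pics/s1.png

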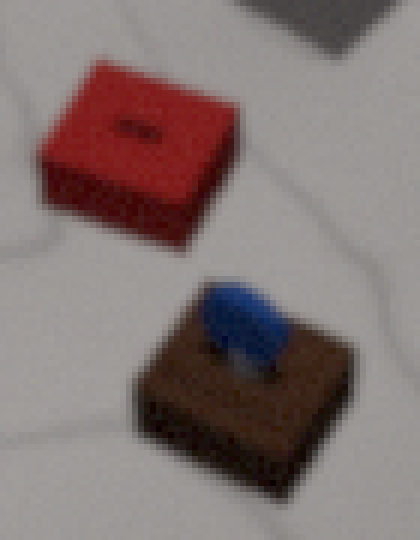

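View pics/t1.png

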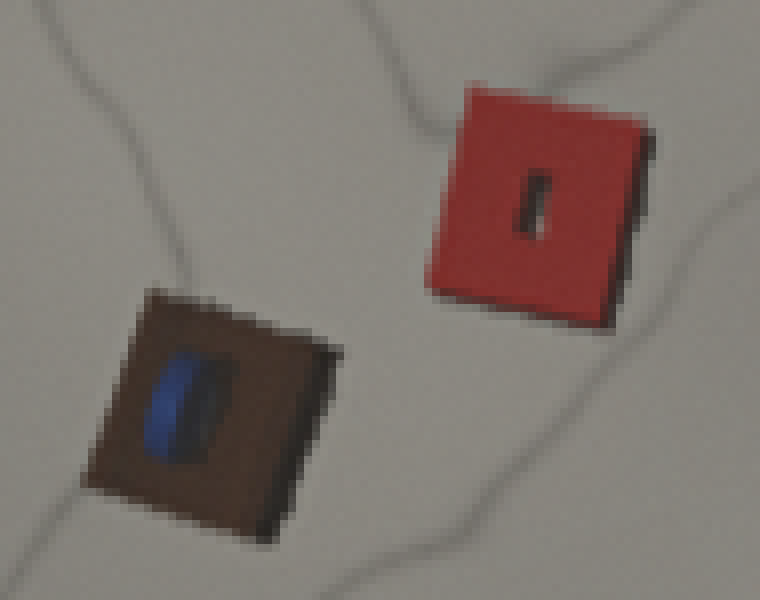

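View pics/s2.png

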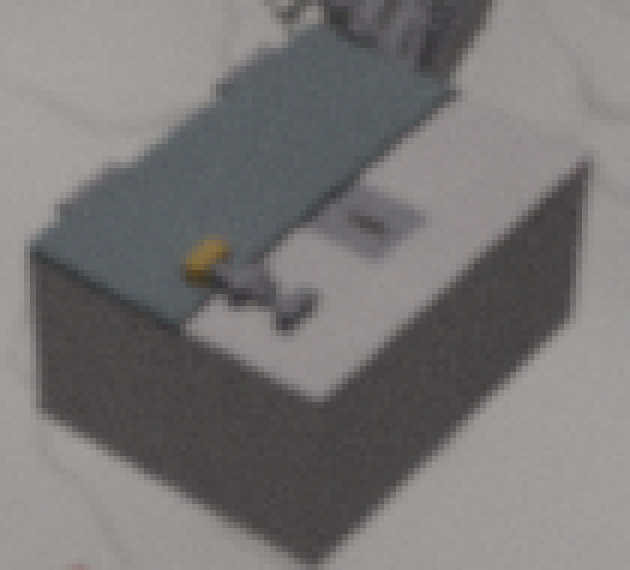

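View pics/t2.png

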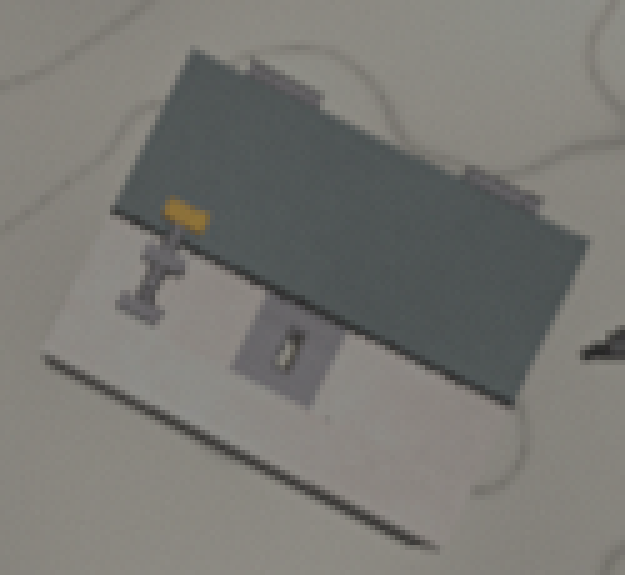

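Candidates for the stand are the brown block at top (196,217) / side (266,294), which holds the blue key, and the red block at (237,191) / (249,256), which has an empty slot and is the look-alike. The crops confirm the brown one. Next I'll measure it.

```bash
cat >> h.py <<'E'
def avg(n,k=4):
    c=dict(camera(n)); a=[c["pixels"].astype(float)]
    for _ in range(k-1): a.append(camera(n)["pixels"].astype(float))
    c["pixels"]=np.mean(a,0); return c
E
python3 - <<'E'
from h import *
import pickle
s=avg("side");t=avg("top")
pickle.dump((s,t),open("c0.pkl","wb"))
for n,c,(x0,y0,w,h) in (("side",s,(235,270,60,50)),("top",t,(175,195,45,45))):
    im=c["pixels"][y0:y0+h,x0:x0+w]
    b=im[...,2]-im[...,0]
    wgt=np.clip(b-25,0,None)
    m=(b>25)
    nn,lab,st,cen=cv2.connectedComponentsWithStats(m.astype(np.uint8))
    i=1+np.argmax(st[1:,4]); m=lab==i
    ys,xs=np.nonzero(m); print(n,"blue",st[i],cen[i]+[x0,y0])
    u=cv2.PCACompute2(np.stack([xs,ys],1).astype(float),None); print(u[1],u[2].T)
    c["blue"]=cen[i]+[x0,y0]
print(tri(s,s["blue"],t,t["blue"]))
# print patches of stand
im=t["pixels"][198:236,178:214].astype(int)
for r in im[::1]: print(' '.join('%3d'%v for v in r[:,0]))
E
```

```text
side blue [ 25   7  14  13 127] [266.36220472 282.99212598]
[[ 0.82404052  0.56653087]
 [-0.56653087  0.82404052]] [[14.73347857  6.98566087]]
top blue [13 15  6 12 41] [190.36585366 215.41463415]
[[-0.30273761  0.95307394]
 [ 0.95307394  0.30273761]] [[11.5543016   0.96919632]]
(array([0.5555664 , 0.18534935, 0.06829406]), np.float64(0.00131802168342375))
138 138 139 138 139 138 139 139 139 139 139 139 138 134 124 124 132 138 139 139 139 139 139 139 140 139 139 138 139 139 138 139 139 140 138 138
137 137 138 139 138 138 139 138 139 140 141 139 140 136 127 124 131 136 139 138 140 139 139 138 138 140 139 139 140 139 139 139 139 139 139 139
137 137 138 138 138 139 138 138 139 140 139 128 139 137 129 124 131 138 139 139 139 139 139 139 139 138 139 139 139 139 138 139 139 139 139 139
137 138 137 137 138 138 138 139 141 140 107  89 105 122 119 124 133 140 140 142 141 139 140 139 139 138 139 138 139 139 139 139 138 139 139 139
137 137 138 138 138 138 138 139 141 140  87  63  68  82  81  89 101 123 109 137 141 142 141 141 140 139 139 139 140 139 139 138 138 138 139 138
137 137 137 137 137 1
[... 4030 characters left out ...]
 134 134 134 135 134 135 136 136 137 137 138 132 122 121 106 103  79  63  59  42  37  57 134 141 138 136 136 136 136 136 136
133 134 134 134 133 134 134 134 134 134 134 135 135 136 137 137 138 138 139 132 132 122 104  94  62  58  92 136 139 136 136 136 136 136 136 136
133 133 133 133 133 133 134 134 134 134 135 134 135 134 135 136 136 136 137 137 138 139 132 130 119 117 127 138 137 135 136 135 136 136 136 136
133 133 133 133 134 133 134 133 134 134 134 134 134 135 134 134 134 135 135 137 136 136 137 137 136 137 137 136 136 136 135 135 136 135 135 135
133 132 133 133 133 134 134 134 134 134 134 134 134 135 134 134 135 135 134 135 135 136 136 136 137 137 136 136 135 136 136 136 136 135 135 133
```

Run:
```python
from h import *
import pickle
s,t=pickle.load(open("c0.pkl","rb"))
def sp(c,pts,f,x0,y0,win=2):
    g=c["pixels"].mean(2).astype(np.float32)
    p=np.array([[x0+(a+.5)/f-.5,y0+(b+.5)/f-.5] for a,b in pts],np.float32)
    q=cv2.cornerSubPix(g,p.reshape(-1,1,2).copy(),(win,win),(-1,-1),(3,50,.01)).reshape(-1,2)
    return p,q
def show(A,B,P,Q):
  for p in (0,1):
    print("raw" if p==0 else "sub")
    X=[]
    for a,b in zip((A,B)[p] if 0 else ([P[0],Q[0]][0] if 0 else (P[p])),(Q[p])):
        x,e=tri(s,a,t,b); X.append(x); print(np.round(x*1000,1),round(e*1000,1))
    X=np.array(X); print("mean",np.round(X.mean(0)*1000,1),"sides",[round(1000*np.linalg.norm(X[i]-X[(i+1)%4]),1) for i in range(4)], [round(np.degrees(np.arctan2(*(X[(i+1)%4]-X[i])[[1,0]])),1) for i in range(4)])
print("stand: back(side) ...")
# order: far-left(top img top-left), top-right, bottom-right, bottom-left
T=sp(t,[(152,292),(322,346),(260,535),(86,485)],8,170,165)
S=sp(s,[(283,462),(138,385),(207,285),(352,348)],6,226,230)
print(T[1].round(1),S[1].round(1))
show(None,None,S,T)
# plate: top view corners t2: (270,290),(345,328),(310,405),(232,368)
T=sp(t,[(270,290),(345,328),(310,405),(232,368)],5,260,145)
S=sp(s,[(305,225),(362,188),(425,215),(378,256)],6,230,145)
print("plate");print(T[1].round(1),S[1].round(1));show(0,0,S,T)
print("campos",[(-np.array(c["R"]).T@np.array(c["t"])).round(3) for c in (s,t)])
```

```text
stand: back(side) ...
[[188.4 200.6]
 [209.8 207.8]
 [203.5 232.6]
 [179.5 225.1]] [[272.8 306.6]
 [248.6 293.8]
 [260.  276.5]
 [284.6 287.7]]
raw
[568.4 204.6   8.4] 62.4
[596.  155.7 -30.4] 25.0
[544.1 161.9  58.7] 62.6
[520.3 205.4  88.9] 17.7
mean [557.2 181.9  31.4] sides [np.float64(68.3), np.float64(103.3), np.float64(58.1), np.float64(93.8)] [np.float64(-60.6), np.float64(173.2), np.float64(118.7), np.float64(-0.9)]
sub
[569.  204.9   9. ] 63.6
[596.  155.7 -30.4] 25.0
[542.8 158.8  57.1] 66.5
[519.9 206.9  90.8] 19.0
mean [556.9 181.6  31.6] sides [np.float64(68.7), np.float64(102.4), np.float64(63.1), np.float64(95.4)] [np.float64(-61.2), np.float64(176.7), np.float64(115.5), np.float64(-2.3)]
plate
[[312.5 202.3]
 [328.6 210.2]
 [321.3 226.4]
 [305.4 218.3]] [[278.8 183. ]
 [289.9 175.9]
 [300.9 180.7]
 [292.5 188.4]]
raw
[ 573.7 -130.8  109.5] 0.1
[ 553.  -167.5  105.2] 2.0
[ 517.9 -148.2  109. ] 3.3
[ 536.  -110.4  113.3] 1.5
mean [ 545.2 -139.2  109.2] sides [np.float64(42.4), np.float64(40.3), np.float64(42.2), np.float64(43.0)] [np.float64(-119.4), np.float64(151.2), np.float64(64.3), np.float64(-28.4)]
sub
[ 576.4 -128.1  107.5] 3.2
[ 553.  -167.5  105.2] 2.0
[ 516.2 -147.4  108.9] 3.7
[ 536.1 -109.2  110.3] 1.5
mean [ 545.4 -138.   107.9] sides [np.float64(45.9), np.float64(42.1), np.float64(43.1), np.float64(44.6)] [np.float64(-120.7), np.float64(151.4), np.float64(62.6), np.float64(-25.1)]
campos [array([0.446, 0.759, 0.87 ]), array([ 0.47 , -0.059,  1.045])]
```

```bash
cat >> h.py <<'E'
def sp(c,pts,f,x0,y0,win=2):
    g=np.asarray(c["pixels"],float).mean(2).astype(np.float32)
    p=np.array([[x0+(a+.5)/f-.5,y0+(b+.5)/f-.5] for a,b in pts],np.float32)
    q=cv2.cornerSubPix(g,p.reshape(-1,1,2).copy(),(win,win),(-1,-1),(3,50,.01)).reshape(-1,2)
    return p,q
def show(s,t,P,Q):
  for p in (0,1):
    X=[]
    for a,b in zip(P[p],Q[p]):
        x,e=tri(s,a,t,b); X.append(x); print("raw" if p==0 else "sub",np.round(x*1000,1),round(e*1000,1))
    X=np.array(X); n=len(X); print("mean",np.round(X.mean(0)*1000,1),"sides",[round(1000*float(np.linalg.norm(X[i]-X[(i+1)%n])),1) for i in range(n)], [round(float(np.degrees(np.arctan2(*(X[(i+1)%n]-X[i])[[1,0]]))),1) for i in range(n)])
E
python3 - <<'E'
from h import *
import pickle
s,t=pickle.load(open("c0.pkl","rb"))
T=sp(t,[(152,292),(322,346),(260,535),(86,485)],8,170,165)
S=sp(s,[(138,385),(207,285),(352,348),(283,462)],6,226,230)
show(s,t,S,T)
print("box top: TL TR BR BL")
T=sp(t,[(196,50),(588,238),(437,548),(43,357)],5,260,145)
S=sp(s,[(35,247),(330,28),(590,160),(322,400)],6,230,145)
show(s,t,S,T)
print("slot")
g=t["pixels"]; gs=s["pixels"]
print(g[208:222,310:326].mean(2).astype(int)); print(gs[176:188,282:302].mean(2).astype(int))
r=lambda c:(c["pixels"][...,2]/(c["pixels"][...,0]+1))
print((r(t)[205:230,184:202]*10).astype(int)); print((r(s)[274:294,256:278]*10).astype(int))
E
```

```text
raw [596.9 198.5  33.5] 0.3
raw [578.7 142.6  29.2] 2.9
raw [515.3 163.9  30.1] 2.2
raw [533.7 221.9  30.7] 2.0
mean [556.2 181.7  30.9] sides [59.0, 66.8, 60.8, 67.4] [-108.1, 161.4, 72.4, -20.3]
sub [597.4 198.8  33.9] 0.9
sub [578.6 142.2  31. ] 3.3
sub [513.4 161.   25.6] 4.7
sub [533.7 223.4  33.1] 1.5
mean [555.8 181.4  30.9] sides [59.7, 68.1, 66.0, 68.3] [-108.4, 163.9, 72.0, -21.1]
box top: TL TR BR BL
raw [696.1 -98.6 105.2] 0.9
raw [ 590.2 -288.7  108.4] 8.8
raw [ 445.4 -207.8  105.2] 1.8
raw [546.2 -17.4 108.4] 4.4
mean [ 569.5 -153.1  106.8] sides [217.7, 165.9, 215.4, 170.5] [-119.1, 150.8, 62.1, -28.4]
sub [698.3 -97.2 105.4] 1.6
sub [ 589.8 -289.6  107.7] 7.9
sub [ 444.4 -209.3  105.8] 2.3
sub [547.9 -17.  108.4] 3.2
mean [ 570.1 -153.3  106.8] sides [221.0, 166.1, 218.4, 170.5] [-119.4, 151.1, 61.7, -28.1]
slot
[[130 109 101 100 100 102 101 103 103 103 104 103  98  89  76  56]
 [120 105 102 103 102 101 100 102  98 102 104 104 103 103  98  91]
 [111 104 104 104 104 103 102  96  85  90  97 103 104 104 104 103]
 [106 104 104 105 105 105 103  86  75  70  78  93 101 103 1
[... 3806 characters left out ...]
 8  9  9]
 [ 5  4  4  7 13 53 38 37 43 59 45 31 49 57 43 42 41 23 11  7  7  8]
 [ 4  4  4  5  9 28 36 49 40 48 39 58 35 84 46 48 42 24 10  5  5  5]
 [ 4  4  3  4  7 16 30 35 46 49 50 42 38 38 42 77 47 21  8  4  4  4]
 [ 4  4  3  3  5  8 16 27 22 32 27 46 55 47 49 45 27 12  6  4  4  4]
 [ 4  3  4  4  4  2  8 13 14 14 17 25 45 56 41 35 15  7  4  4  4  4]
 [ 3  4  3  3  3  4  5  8 10 11 12 16 22 40 34 18  9  5  4  4  4  3]
 [ 4  3  4  3  3  3  4  6  9 10 11 12 15 18 19 12  6  4  4  3  4  4]
 [ 3  4  4  4  3  4  4  5  8  9  9 10 10 10  8  5  3  4  4  3  3  4]
 [ 4  4  4  3  3  3  3  4  5  7  8  8  8  7  5  4  4  4  4  4  4  3]
 [ 4  3  4  3  3  4  3  3  4  5  6  6  6  5  4  2  3  4  4  4  4  3]]
```

Run:
```python
from h import *
import pickle
s,t=pickle.load(open("c0.pkl","rb"))
np.set_printoptions(linewidth=200)
print(t["pixels"][211:219,184:204].astype(int).tolist()[2])
T=sp(t,[(152,292),(322,346),(260,535),(86,485)],8,170,165)
S=sp(s,[(138,385),(207,285),(352,348),(283,462)],6,226,230)
for c,P in((s,S),(t,T)):
  for k in (0,1):
    X=np.array([plane(c,p,.036) for p in P[k]])*1000
    e=[np.degrees(np.arctan2(*(X[i]-X[j])[[1,0]])) for i,j in((0,3),(1,2),(0,1),(3,2))]
    print("stand",X.mean(0).round(1),np.round(e,1))
T=sp(t,[(196,50),(588,238),(437,548),(43,357)],5,260,145)
S=sp(s,[(35,247),(330,28),(590,160),(322,400)],6,230,145)
for c,P in((s,S),(t,T)):
  for k in (0,1):
    X=np.array([plane(c,p,.11) for p in P[k]])*1000
    e=[np.degrees(np.arctan2(*(X[i]-X[j])[[1,0]])) for i,j in((0,3),(1,2),(0,1),(3,2))]
    m=X.mean(0); a=np.radians(-28.5); print("box",m.round(1),np.round(e,1),"lock",(m[:2]-30*np.array([np.cos(a),np.sin(a)])).round(1))
T=sp(t,[(270,290),(345,328),(310,405),(232,368)],5,260,145)
S=sp(s,[(305,225),(362,188),(425,215),(378,256)],6,230,145)
for c,P in((s,S),(t,T)):
  for k in (0,1):
    X=np.array([plane(c,p,.11) for p in P[k]])*1000
    print("plate",X.mean(0).round(1))
# plate mask: bluish-grey vs white? slot darkness weights
for n,c,(x0,y0,w,h),q in(("top",t,(313,209,10,11),104),("side",s,(286,179,10,7),108)):
    g=c["pixels"][y0:y0+h,x0:x0+w].mean(2); wt=np.abs(g-q); wt[wt<5]=0
    yy,xx=np.mgrid[y0:y0+h,x0:x0+w]; p=[(wt*xx).sum()/wt.sum(),(wt*yy).sum()/wt.sum()]
    C=np.cov(np.stack([xx.ravel(),yy.ravel()]),aweights=wt.ravel()); ev,V=np.linalg.eigh(C); v=V[:,1]
    A=plane(c,p-3*v,.11);B=plane(c,p+3*v,.11)
    print(n,"slot px",np.round(p,2),"->",(plane(c,p,.11)*1000).round(1),"dir",np.degrees(np.arctan2(*(B-A)[[1,0]])).round(1))
for c,(x0,y0,w,h),th in((s,(255,276,24,18),1.6),(t,(184,206,18,20),.95),(t,(184,206,18,20),1.2)):
    im=c["pixels"][y0:y0+h,x0:x0+w]; m=((im[...,2]/(im[...,0]+1))>th).astype(np.uint8)
    nn,lab,st,cen=cv2.connectedComponentsWithStats(m); i=1+np.argmax(st[1:,4]); p=cen[i]+[x0,y0]
    print("head",st[i],p,(plane(c,p,.064)*1000).round(1)); 
    # predicted px for head at stand centre
    print(" pred",proj(c,[.556,.1815,.064]),proj(c,[.556,.1815,.036]))
```

```text
[[100, 92, 83], [65, 51, 43], [62, 48, 41], [60, 48, 40], [60, 48, 41], [51, 54, 72], [46, 60, 99], [46, 60, 99], [46, 58, 94], [45, 50, 69], [44, 44, 49], [44, 44, 47], [45, 46, 49], [47, 44, 41], [50, 43, 39], [65, 51, 43], [66, 52, 44], [67, 51, 43], [65, 51, 43], [67, 52, 43]]
stand [556.4 185.3  36. ] [-21.9 -18.1  71.6  72.3]
stand [556.3 184.9  36. ] [-21.9 -19.3  72.5  71.3]
stand [554.8 180.5  36. ] [-19.4 -18.9  70.6  72.3]
stand [554.4 180.2  36. ] [-20.5 -14.9  69.7  70.9]
box [ 568.5 -149.1  110. ] [-27.9 -31.2  60.6  61.3] lock [ 542.1 -134.8]
box [ 569.5 -149.3  110. ] [-27.4 -30.4  59.9  61.2] lock [ 543.1 -135. ]
box [ 569.6 -152.8  110. ] [-28.  -28.5  62.   62.4] lock [ 543.2 -138.5]
box [ 569.8 -153.   110. ] [-28.  -28.2  61.8  61.8] lock [ 543.5 -138.6]
plate [ 545.4 -138.2  110. ]
plate [ 545.9 -135.6  110. ]
plate [ 544.7 -139.1  110. ]
plate [ 544.4 -137.9  110. ]
top slot px [317.85 213.99] -> [ 545.  -140.1  110. ] dir 154.5
side slot px [290.8  182.02] -> [ 545.1 -135.4  110. ] dir -4.9
head [  5   2  14  13 123] [266.22764228 283.56910569] [556.8 183.9  64. ]
 pred [266.76646953 282.77683347] [266.84236813 289.7582411 ]
head [ 4  3  9 14 93] [192.         215.49462366] [554.9 182.1  64. ]
 pred [192.23710611 215.07898612] [194.81018313 215.91110904]
head [ 4  3  7 13 55] [190.63636364 215.14545455] [556.  185.7  64. ]
 pred [192.23710611 215.07898612] [194.81018313 215.91110904]
```

Call:
step_arm([
  [20, 0, -7, 0, 0, 0],
  [42, 0, -14, 0, 0, 0],
  [42, 0, -14, 0, 0, 0],
  [42, 0, -14, 0, 0, 0],
  [42, 0, -14, 0, 0, 0],
  [42, 0, -14, 0, 0, 0],
  [42, 0, -14, 0, 0, 0],
  [42, 0, -14, 0, 0, 0],
  [42, 0, -14, 0, 0, 0],
  [42, 0, -14, 0, 0, 0],
  [19, 0, -7, 0, 0, 0],
  [0, 0, 0, 0, -7.7, 0],
], gripper=0.0)

```text
time_s: 2.1
ee_pos: [0.5557, 0.1827, 0.2052]
eef_rot: [-1.571, 0.0, -0.322]
force: [0.3, 0.2, -0.1]
grip_width: 0.0472
```

```bash
cat >> h.py <<'E'
from scipy.spatial.transform import Rotation as Ro
def to(x,y,z,yaw):
    o=get_obs(); p=np.array(o["ee_pos"])*1000; R=Ro.from_euler("xyz",o["eef_rot"])
    d=R.as_matrix().T@(np.array([x,y,z])-p); rr=(R.inv()*Ro.from_euler("xyz",[-90,0,yaw],degrees=True)).as_rotvec(degrees=True)
    print("t",round(o["time_s"],2),"pos",p.round(1),"rot",np.degrees(o["eef_rot"]).round(2),"w",round(o["grip_width"]*1000,1),"F",np.round(o["force"],1),"M",np.round(o["moment"],2),"q",np.round(o["qpos"],2))
    print("tool shift",d.round(1),"turn",rr.round(2))
E
python3 -c "
from h import *
to(555.5,183,45,-18.5)"
```

```text
t 2.1 pos [555.7 182.7 205.2] rot [-9.001e+01  2.000e-02 -1.848e+01] w 47.2 F [ 0.3  0.2 -0.1] M [ 0.04  0.04 -0.06] q [ 0.25  0.38  1.42  0.    1.35 -0.99]
tool shift [ -0.3 160.2   0.2] turn [ 0.01  0.02 -0.02]
```

Call:
step_arm([
  [0, 20, 0, 0, 0, 0],
  [0, 30, 0, 0, 0, 0],
  [0, 30, 0, 0, 0, 0],
  [0, 20, 0, 0, 0, 0],
  [0, 8, 0, 0, 0, 0],
  [0, 0, 0, 0, 0, 0],
])

```text
time_s: 2.85
ee_pos: [0.5552, 0.1838, 0.0976]
eef_rot: [-1.571, 0.0, -0.323]
force: [0.2, -0.1, 0.9]
grip_width: 0.0469
```

Run:
```python
from h import *
to(555.5,183,45,-18.5)
s=camera("side");t=camera("top")
crop(s,215,190,110,140,5,"pics/s3.png"); crop(t,140,150,130,110,6,"pics/t3.png")
```

```text
t 2.85 pos [555.2 183.8  97.6] rot [-9.000e+01  1.000e-02 -1.851e+01] w 46.9 F [ 0.2 -0.1  0.9] M [ 0.04  0.01 -0.02] q [ 0.26  0.48  1.53  0.    1.13 -0.99]
tool shift [ 0.6 52.6 -0.6] turn [ 0.   -0.01 -0.01]
```

View pics/s3.png

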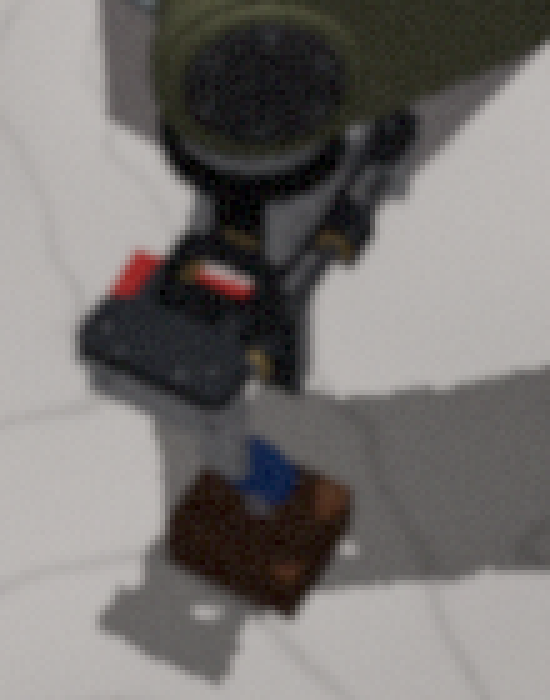

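View pics/t3.png

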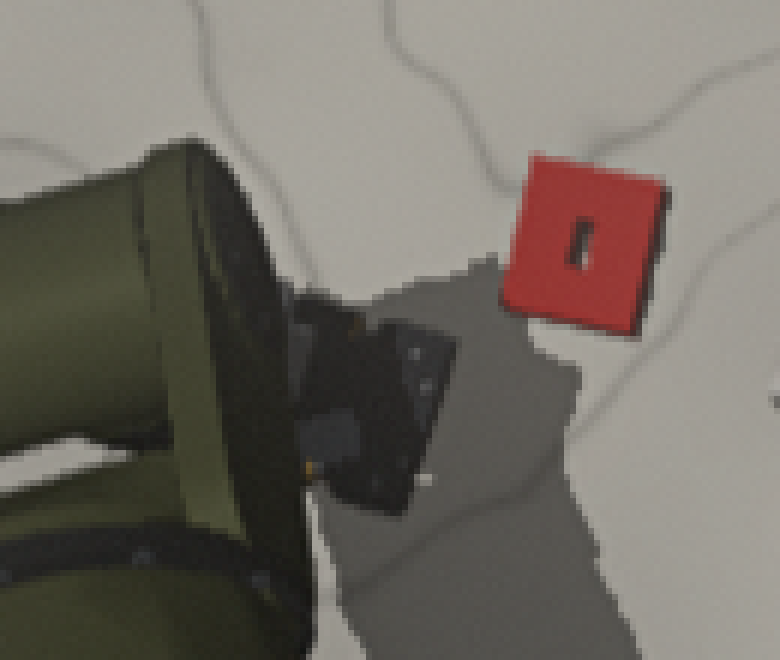

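Call:
step_arm([
  [0, 15, 0, 0, 0, 0],
  [0.6, 20, -0.6, 0, 0, 0],
  [0, 12, 0, 0, 0, 0],
  [0, 5, 0, 0, 0, 0],
  [0, 0, 0, 0, 0, 0],
])

```text
time_s: 3.58
ee_pos: [0.5557, 0.1827, 0.0454]
eef_rot: [-1.571, 0.0, -0.323]
force: [0.3, 0.2, 0.6]
grip_width: 0.0472
```

Call:
step_arm([
  [0, 0, 0, 0, 0, 0],
  [0, 0, 0, 0, 0, 0],
  [0, 0, 0, 0, 0, 0],
  [0, 0, 0, 0, 0, 0],
], gripper=-1, squeeze=4)

```text
time_s: 4.08
ee_pos: [0.5557, 0.1827, 0.0456]
eef_rot: [-1.571, -0.0, -0.323]
force: [-0.8, 0.1, 0.6]
grip_width: 0.0121
```

```bash
python3 -c "
from h import *
to(555.5,183,45,-18.5)"
```

```text
t 4.08 pos [555.7 182.7  45.6] rot [-9.000e+01 -1.000e-02 -1.853e+01] w 12.1 F [-0.8  0.1  0.6] M [-0.04  0.02  0.04] q [ 0.26  0.55  1.56 -0.    1.03 -0.99]
tool shift [-0.3  0.6  0.2] turn [-0.   -0.03  0.01]
```

Call:
step_arm([
  [0, 0, 0, 0, 0, 0],
  [0, 0, 0, 0, 0, 0],
])

```text
time_s: 4.32
ee_pos: [0.5557, 0.1827, 0.0455]
eef_rot: [-1.571, -0.0, -0.323]
force: [0.1, -0.7, 1.6]
grip_width: 0.0118
```

```bash
python3 -c "
from h import *
to(555.5,183,45,-18.5)"
```

```text
t 4.33 pos [555.7 182.7  45.5] rot [-9.000e+01 -1.000e-02 -1.853e+01] w 11.8 F [ 0.1 -0.7  1.6] M [-0.12  0.03 -0.02] q [ 0.26  0.55  1.56 -0.    1.03 -0.99]
tool shift [-0.3  0.5  0.2] turn [-0.   -0.03  0.01]
```

Call:
step_arm([
  [0, 0, 0, 0, 0, 0],
  [0, 0, 0, 0, 0, 0],
  [0, 0, 0, 0, 0, 0],
], squeeze=20)

```text
time_s: 4.7
ee_pos: [0.5557, 0.1827, 0.0455]
eef_rot: [-1.571, -0.0, -0.323]
force: [-0.1, -0.3, 2.2]
grip_width: 0.011
```

Run:
```python
from h import *
to(555.5,183,45,-18.5)
s=camera("side");t=camera("top")
crop(s,215,210,110,120,5,"pics/s4.png"); crop(t,140,150,130,110,6,"pics/t4.png")
```

```text
t 4.7 pos [555.7 182.7  45.5] rot [-9.000e+01 -1.000e-02 -1.853e+01] w 11.0 F [-0.1 -0.3  2.2] M [-0.02  0.08  0.  ] q [ 0.26  0.55  1.56 -0.    1.03 -0.99]
tool shift [-0.3  0.5  0.2] turn [-0.   -0.03  0.01]
```

View pics/s4.png

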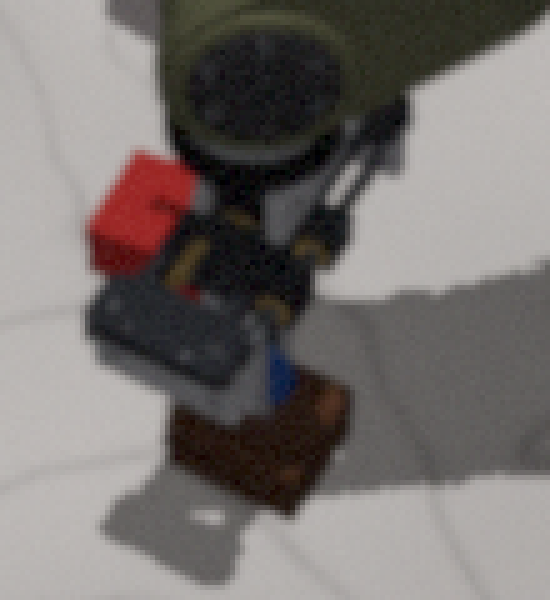

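Run:
```python
from h import *
s=camera("side")
def f(X): return ((proj(s,np.array(X)/1000)-[215,210]+.5)*5-.5).round(0)
a=np.radians(-18.5); ux=np.array([np.cos(a),np.sin(a),0]); uy=np.array([-np.sin(a),np.cos(a),0]); T=np.array([555.7,182.7,45.5])
print("tcp",f(T),"outer tip centre",f(T+uy*17.5), [f(T+uy*17.5+k*ux) for k in (-8,8)],"inner",[f(T+uy*5+k*ux) for k in (-8,8)])
print("head centre",f(T+[0,0,19]),[f(T+[0,0,19]+k*ux) for k in (-18.5,18.5)], "head at stand", f([556,183,64]))
```

```text
tcp [261. 391.] outer tip centre [243. 418.] [array([258., 425.]), array([228., 412.])] inner [array([271., 406.]), array([241., 392.])]
head centre [261. 367.] [array([296., 383.]), array([227., 352.])] head at stand [260. 368.]
```

Call:
step_arm([
  [0, 0, 0, 0, 0, 0],
  [0, 0, 0, 0, 0, 0],
  [0, 0, 0, 0, 0, 0],
], squeeze=55)

```text
time_s: 5.22
ee_pos: [0.5557, 0.1827, 0.0455]
eef_rot: [-1.571, -0.0, -0.323]
force: [0.5, -1.2, 3.2]
grip_width: 0.0096
```

Call:
step_arm([
  [0, -2, 0, 0, 0, 0],
  [0, -4, 0, 0, 0, 0],
  [0, -4, 0, 0, 0, 0],
  [0, 0, 0, 0, 0, 0],
])

```text
time_s: 5.72
ee_pos: [0.5558, 0.1828, 0.0559]
eef_rot: [-1.57, -0.001, -0.323]
force: [0.3, 0.3, -0.6]
grip_width: 0.0099
```

```bash
python3 -c "
from h import *
to(555.5,183,45,-18.5)"
```

```text
t 5.72 pos [555.8 182.8  55.9] rot [-8.998e+01 -3.000e-02 -1.853e+01] w 9.9 F [ 0.3  0.3 -0.6] M [-0.03 -0.01  0.04] q [ 0.26  0.54  1.56  0.    1.05 -0.99]
tool shift [-0.4 10.9  0.1] turn [-0.02 -0.03  0.03]
```

Call:
step_arm([
  [0, -10, 0, 0, 0, 0],
  [0, -30, 0, 0, 0, 0],
  [0, -40, 0, 0, 0, 0],
  [0, -40, 0, 0, 0, 0],
  [0, -24, 0, 0, 0, 0],
  [0, 0, 0, 0, 5, 0],
  [0, 0, 0, 0, 4.8, 0],
  [0, 0, 0, 0, 0, 0],
])

```text
time_s: 6.72
ee_pos: [0.5556, 0.1827, 0.2]
eef_rot: [-1.571, -0.0, -0.494]
force: [-0.0, 0.3, -0.9]
grip_width: 0.0096
```

Run:
```python
from h import *
to(544,-137,200,-28.3)
s=camera("side");t=camera("top")
crop(s,215,180,110,120,5,"pics/s5.png"); crop(t,120,140,150,110,5,"pics/t5.png")
```

```text
t 6.72 pos [555.6 182.7 200. ] rot [-8.998e+01 -2.000e-02 -2.830e+01] w 9.6 F [-0.   0.3 -0.9] M [-0.    0.03 -0.03] q [ 0.26  0.38  1.42  0.    1.33 -0.82]
tool shift [ 1.413e+02 -1.000e-01 -2.870e+02] turn [-0.02 -0.    0.02]
```

View pics/s5.png

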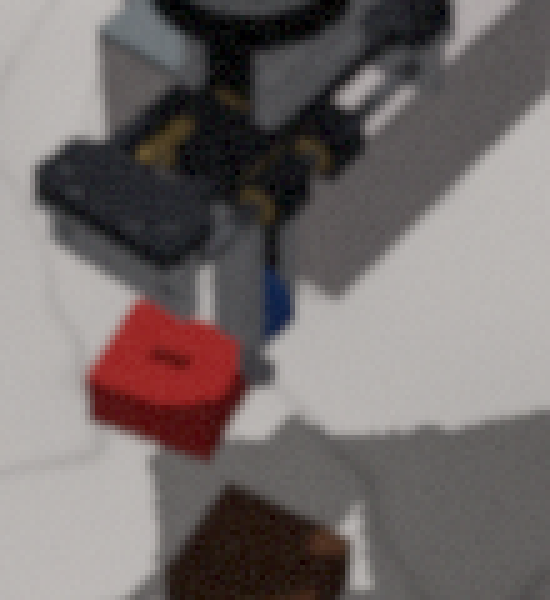

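View pics/t5.png

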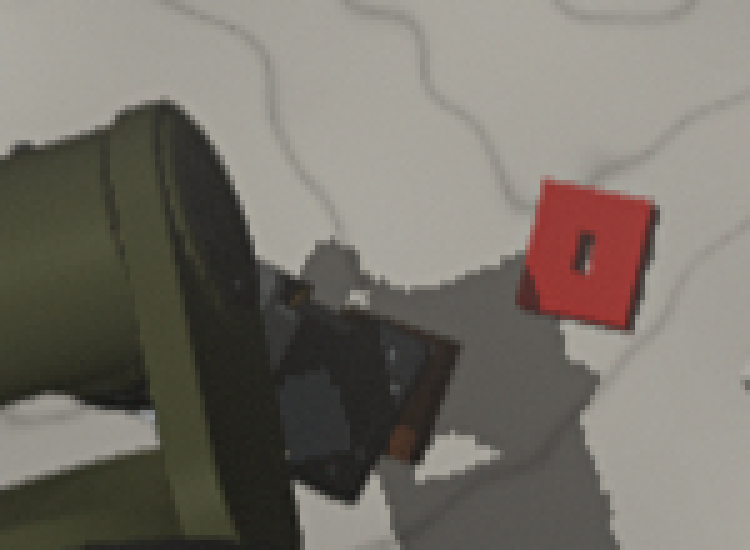

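The side crop shows the key in the grip and out of the stand: blue head at crop (275,300), blade below it at (262,372). The stand slot is empty. I'll carry it to above the lock.

Call:
step_arm([
  [7, 0, -15, 0, 0, 0],
  [14, 0, -29, 0, 0, 0],
  [14, 0, -29, 0, 0, 0],
  [14, 0, -29, 0, 0, 0],
  [15, 0, -29, 0, 0, 0],
  [15, 0, -29, 0, 0, 0],
  [14, 0, -29, 0, 0, 0],
  [14, 0, -29, 0, 0, 0],
  [14, 0, -29, 0, 0, 0],
  [13, 0, -25, 0, 0, 0],
  [7, 0, -15, 0, 0, 0],
  [0, 0, 0, 0, 0, 0],
])

```text
time_s: 8.32
ee_pos: [0.5432, -0.1377, 0.1994]
eef_rot: [-1.571, 0.0, -0.496]
force: [-0.9, -0.9, 0.5]
grip_width: 0.0096
```

Call:
step_arm([
  [0, 10, 0, 0, 0, 0],
  [0, 15, 0, 0, 0, 0],
  [0, 7, 0, 0, 0, 0],
  [0, 0, 0, 0, 0, 0],
])

```text
time_s: 8.82
ee_pos: [0.5433, -0.1365, 0.1667]
eef_rot: [-1.571, 0.001, -0.494]
force: [-0.4, -0.3, -0.5]
grip_width: 0.0099
```

Run:
```python
from h import *
import pickle
to(544,-137,160,-28.3)
s=avg("side",3);t=avg("top",2); pickle.dump((s,t),open("c1.pkl","wb"))
for c in(s,t): c["pixels"]=c["pixels"].astype(np.uint8)
crop(s,235,110,105,95,6,"pics/s6.png"); crop(t,240,130,140,110,5,"pics/t6.png")
```

```text
t 8.82 pos [ 543.3 -136.5  166.7] rot [-9.001e+01  7.000e-02 -2.830e+01] w 9.9 F [-0.4 -0.3 -0.5] M [-0.01  0.01  0.05] q [-0.31  0.36  1.54  0.    1.25 -1.39]
tool shift [ 0.8  6.7 -0.2] turn [ 0.01 -0.   -0.07]
```

View pics/s6.png

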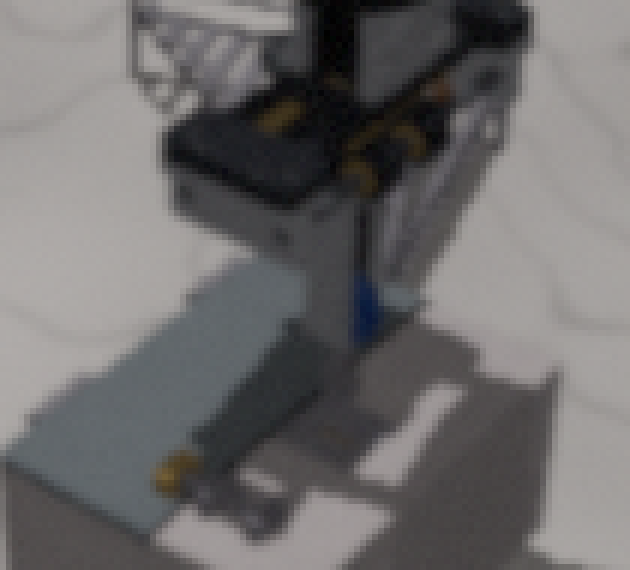

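View pics/t6.png

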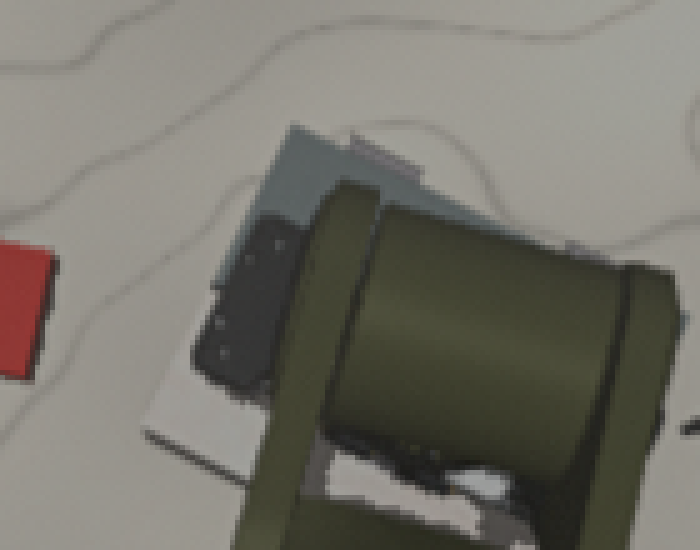

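Run:
```python
from h import *
import pickle
s,t=pickle.load(open("c1.pkl","rb"))
x0,y0,w,h,f=278,148,36,44,14
im=s["pixels"][y0:y0+h,x0:x0+w]; im=np.clip((im-20)*2.0,0,255).astype(np.uint8)
im=cv2.cvtColor(cv2.resize(im,None,fx=f,fy=f,interpolation=cv2.INTER_CUBIC),cv2.COLOR_RGB2BGR)
def P(X): return tuple(int(v) for v in ((proj(s,np.array(X)/1000)-[x0,y0]+.5)*f-.5))
o=get_obs(); T=np.array(o["ee_pos"])*1000; M=Ro.from_euler("xyz",o["eef_rot"]).as_matrix()
g=lambda a,b,c: T+M@np.array([a,b,c])
# key outline predicted (u=v=0)
for a,b in (((0,-18.5+-19+0,0),None),): pass
for pt,col in ((g(0,-19,5),(0,255,0)),(g(-18.5,-19,5),(0,255,0)),(g(0,-19+57,0),(0,0,255)),(g(9,-19+48,2.4),(0,0,255)),(g(-9,-19+48,2.4),(0,0,255)),(g(-9,-19+36,2.4),(0,255,255)),(g(9,-19+36,2.4),(0,255,255)),(g(-8,0,5),(255,0,255)),(g(8,0,5),(255,0,255)),(g(8,0,17),(255,128,255)),(g(-8,0,17),(255,128,255)),((545,-137,110),(255,255,0))):
    cv2.circle(im,P(pt),3,col,-1)
cv2.imwrite("pics/s7.png",im); print(im.shape,T.round(1))
```

```text
(616, 504, 3) [ 543.7 -136.9  167.8]
```

View pics/s7.png

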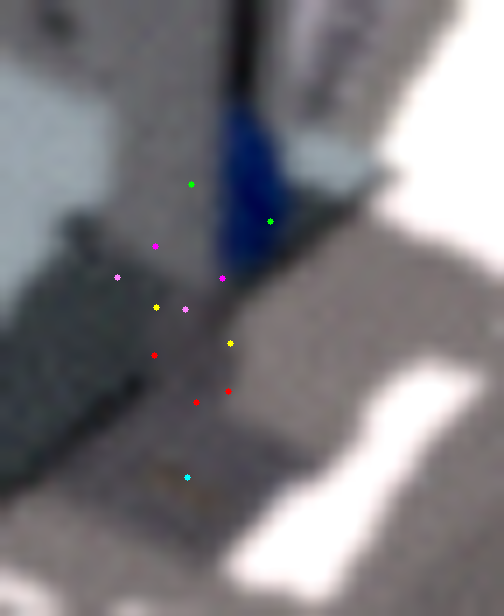

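Run:
```python
from h import *
import pickle
s=avg("side",10); pickle.dump(s,open("c2.pkl","wb"))
x0,y0,w,h,f=280,160,30,30,18
im=s["pixels"][y0:y0+h,x0:x0+w]; 
im=np.clip((im-40)*4.0,0,255).astype(np.uint8)
im=cv2.cvtColor(cv2.resize(im,None,fx=f,fy=f,interpolation=cv2.INTER_CUBIC),cv2.COLOR_RGB2BGR)
cv2.imwrite("pics/s8.png",im)
```

```text
(no output)
```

View pics/s8.png

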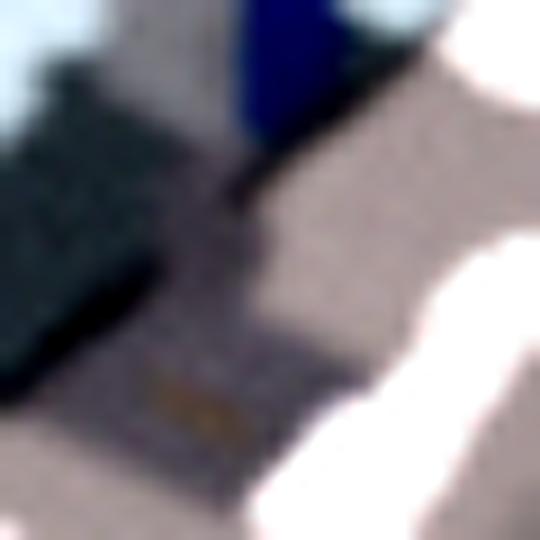

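Run:
```python
from h import *
import pickle
s=pickle.load(open("c2.pkl","rb"))
o=get_obs(); T=np.array(o["ee_pos"])*1000; M=Ro.from_euler("xyz",o["eef_rot"]).as_matrix()
print(T.round(1),np.degrees(o["eef_rot"]).round(2))
th=np.linspace(0,2*np.pi,200)
H=np.array([proj(s,(T+M@np.array([18.5*np.cos(a),-18.5+18.5*np.sin(a),k]))/1000) for a in th for k in(-5,5)])
hull=cv2.convexHull(H.astype(np.float32)).reshape(-1,2)
print("pred right",hull[hull[:,0].argmax()],"bottom",hull[hull[:,1].argmax()],"top",hull[hull[:,1].argmin()])
np.set_printoptions(linewidth=200)
im=s["pixels"][150:172,290:302]; b=im[...,2]-im[...,0]; print(b.astype(int))
# predicted mask right of x=293.5: per column lower edge & per row right edge
def inter(hull,x=None,y=None):
    r=[]
    n=len(hull)
    for i in range(n):
        a,c=hull[i],hull[(i+1)%n]; k=0 if x is not None else 1; v=x if x is not None else y
        if (a[k]-v)*(c[k]-v)<0: u=(v-a[k])/(c[k]-a[k]); r.append(round(float((a+u*(c-a))[1-k]),2))
    return sorted(r)
for y in range(154,169): print(y,inter(hull,y=y), end=' ')
print()
for x in range(293,300): print(x,inter(hull,x=x))
```

```text
[ 543.5 -136.8  167.4] [-90.     0.   -28.33]
pred right [299.1305  161.53049] bottom [293.5026 167.0441] top [291.37418 153.02036]
[[ 1  2  1  1  1  1  1  1  2  2  1  2]
 [ 2  1  2  1  1  1  1  1  1  2  2  2]
 [ 2  1  1  1  1  2  1  1  1  2  2  2]
 [ 1  1  2  2  1  2  2  1  1  1  1  2]
 [ 1  2  2  4  7  5  1  1  2  1  2  2]
 [ 2  1  3  8 15 18  6  2  1  1  1  0]
 [ 1  1  2 11 24 30 14  6  3  3  3  1]
 [ 2  1  3 12 30 40 28 13  7  6  5  3]
 [ 2  2  4 14 31 45 42 24 11  8  8  8]
 [ 2  1  4 13 31 47 49 33 15  9  9  9]
 [ 2  1  4 14 32 43 48 36 18  9  8  8]
 [ 2  1  3 13 30 45 47 43 24 12  7  8]
 [ 2  1  4 15 32 45 44 39 25 12  6  5]
 [ 2  2  4 17 32 46 45 37 21  8  4  3]
 [ 2  1  4 15 33 44 41 28 14  5  1  0]
 [ 2  2  4 15 31 39 30 18  8  1 -1 -3]
 [ 2  2  4 13 25 28 18  9  2 -1 -2 -3]
 [ 2  2  2  7 12 12  5  0 -2 -3 -4 -4]
 [ 2  1  1  3  4  3 -1 -3 -3 -3 -3 -4]
 [ 2  1  1  1  2 -2 -2 -3 -4 -4 -3 -4]
 [ 1  1  1  0 -1 -3 -3 -4 -3 -4 -4 -3]
 [ 2  1  1  0 -2 -3 -3 -4 -4 -3 -4 -4]]
154 [288.9, 294.55] 155 [287.63, 295.9] 156 [286.51, 296.88] 157 [285.98, 297.63] 158 [285.77, 298.22] 159 [285.76, 298.66] 160 [285.92, 298.96] 161 [286.22, 299.11] 162 [286.66, 299.1] 163 [287.24, 298.89] 164 [287.99, 298.37] 165 [288.96, 297.29] 166 [290.28, 296.08] 167 [292.9, 294.13] 168 [] 
293 [153.29, 167.01]
294 [153.7, 167.02]
295 [154.29, 166.75]
296 [155.09, 166.07]
297 [156.15, 165.24]
298 [157.6, 164.4]
299 [160.21, 162.63]
```

Run:
```python
from h import *
import pickle
s=pickle.load(open("c2.pkl","rb"))
for p in ((291.1,181.75),(291.5,181.75),(291.3,181.3),(291.3,182.2)): print(p,(plane(s,p,.11)*1000).round(1))
# plate corners refined by side only
S=sp(s,[(305,225),(362,188),(425,215),(378,256)],6,230,145)
im=s["pixels"][174:192,276:304].mean(2).astype(int); np.set_printoptions(linewidth=200); print(im)
im=s["pixels"]; print((im[176:188,284:300,0]-im[176:188,284:300,2]).astype(int))
```

```text
(291.1, 181.75) [ 544.5 -136.7  110. ]
(291.5, 181.75) [ 543.3 -136.9  110. ]
(291.3, 181.3) [ 544.2 -138.8  110. ]
(291.3, 182.2) [ 543.6 -134.9  110. ]
[[ 50  49  48  48  48  49  48  48  49  47  46  44  44  50  54  54  53  55  62  75  79  79  80  79  79  80  80  79]
 [ 49  49  50  49  48  48  48  48  47  44  43  39  43  50  55  53  55  59  67  77  79  80  79  80  80  79  80  81]
 [ 49  49  47  48  48  48  48  47  44  40  34  41  49  55  55  55  56  61  72  78  80  80  79  80  81  80  80  86]
 [ 50  50  50  49  48  48  49  44  37  34  40  48  54  57  56  57  57  62  68  73  76  78  79  80  79  80  80  94]
 [ 49  51  49  48  48  48  43  38  37  43  50  56  56  56  59  58  58  60  62  65  68  72  75  78  79  79  81  99]
 [ 48  49  49  49  49  45  40  39  47  53  56  57  58  59  59  59  58  60  59  60  61  64  69  73  76  80  89 112]
 [ 49  48  49  47  44  40  42  48  53  57  57  56  57  59  59  61  60  58  57  59  59  59  60  65  72  86 108 132]
 [ 50  47  46  42  41  42  51  54  57  56  57  56  56  57  58  58  59  58  60  59  58  57  62  67  79 105 132 146]
 [ 48  43  43  42  47  53 
[... 1037 characters left out ...]
4  79  79  85 100 108 104 102  98  89  84  83  81  81  82  80  80  84  89  88  82  79]]
[[-4 -3 -2 -1  0 -1  0  0 -1  0  2  3  3  4  4  5]
 [-3 -3 -2 -1 -1  0 -1  0 -1 -1  1  2  3  4  3  3]
 [-2 -2 -1 -2 -1 -1 -1 -1 -2 -1 -1  0  1  2  3  3]
 [-2 -2 -1 -2  0 -1  0 -1 -1 -1 -1 -1 -2  0  2  2]
 [-1 -1 -1 -1  0  0 -1 -1 -2 -2 -2 -2 -2 -1 -1  0]
 [-1 -1 -1  0  2  5  3  1  0 -2 -1 -2 -1 -1 -1 -1]
 [ 0 -2 -1 -1  2  6  6  5  3  0  0 -1 -1 -1 -1  1]
 [-1 -1 -1 -1  0  1  3  7  6  3  0  0 -1  0  1  3]
 [ 1  0 -1  0  0 -2  0  2  3  3  0  0  0  2  3  5]
 [ 2  1  0  0 -1 -1 -1 -1  0  0  0  1  3  5  5  5]
 [ 3  2  2  1  0  0 -1 -1 -1  0  0  3  5  5  6  6]
 [ 4  3  3  3  3  1  1  0  0  0  3  5  6  6  6  6]]
```

Call:
step_arm([
  [0.3, 8, 0, 0, 0, 0],
  [0, 6, 0, 0, 0, 0],
  [0, 3, 0, 0, 0, 0],
  [0, 2, 0, 0, 0, 0],
  [0, 0, 0, 0, 0, 0],
])

```text
time_s: 10.2
ee_pos: [0.5438, -0.137, 0.1484]
eef_rot: [-1.571, 0.0, -0.494]
force: [0.2, 0.1, -1.2]
grip_width: 0.0095
```

```bash
python3 -c "
from h import *
to(543.9,-136.8,145,-28.3)"
```

```text
t 10.2 pos [ 543.8 -137.   148.4] rot [-90.     0.   -28.33] w 9.5 F [ 0.2  0.1 -1.2] M [ 0.03 -0.01  0.01] q [-0.31  0.38  1.56 -0.    1.21 -1.39]
tool shift [-0.   3.4  0.2] turn [ 0.   -0.03 -0.  ]
```

Call:
step_arm([
  [0, 2, 0, 0, 0, 0],
  [0, 1.5, 0, 0, 0, 0],
  [0, 0, 0, 0, 0, 0],
])

```text
time_s: 10.58
ee_pos: [0.5438, -0.1371, 0.1449]
eef_rot: [-1.571, -0.0, -0.494]
force: [-0.9, -1.3, -1.5]
grip_width: 0.0102
```

```bash
python3 -c "
from h import *
to(543.9,-136.8,145,-28.3)"
```

```text
t 10.57 pos [ 543.8 -137.1  144.9] rot [-90.02  -0.   -28.33] w 10.2 F [-0.9 -1.3 -1.5] M [-0.5   0.13 -0.  ] q [-0.31  0.38  1.56 -0.    1.2  -1.39]
tool shift [-0.  -0.1  0.3] turn [ 0.02 -0.03  0.  ]
```

Call:
step_arm([
  [0, 0, -0.5, 0, 0, 0],
  [0, 1, 0, 0, 0, 0],
  [0, 1, 0, 0, 0, 0],
  [0, 0, 0, 0, 0, 0],
])

```text
time_s: 11.08
ee_pos: [0.5436, -0.1373, 0.1428]
eef_rot: [-1.571, 0.0, -0.494]
force: [0.2, -0.4, -0.2]
grip_width: 0.0098
```

```bash
python3 -c "
from h import *
to(543.9,-136.8,145,-28.3)"
```

```text
t 11.07 pos [ 543.6 -137.3  142.8] rot [-9.000e+01  1.000e-02 -2.833e+01] w 9.8 F [ 0.2 -0.4 -0.2] M [-0.    0.02 -0.02] q [-0.31  0.38  1.56  0.    1.2  -1.39]
tool shift [ 0.  -2.2  0.6] turn [-0.   -0.03 -0.01]
```

Call:
step_arm([
  [0, 1.5, 0, 0, 0, 0],
  [0, 1.5, 0, 0, 0, 0],
  [0, 1, 0, 0, 0, 0],
  [0, 0, 0, 0, 0, 0],
])

```text
time_s: 11.58
ee_pos: [0.5438, -0.1375, 0.1389]
eef_rot: [-1.571, -0.001, -0.494]
force: [2.1, -2.2, -1.4]
grip_width: 0.0099
```

Run:
```python
from h import *
to(543.9,-136.8,120,-28.3)
s=avg("side",4)
x0,y0,w,h,f=275,145,36,44,14
im=s["pixels"][y0:y0+h,x0:x0+w]; im=np.clip((im-25)*3.0,0,255).astype(np.uint8)
cv2.imwrite("pics/s9.png",cv2.cvtColor(cv2.resize(im,None,fx=f,fy=f,interpolation=cv2.INTER_CUBIC),cv2.COLOR_RGB2BGR))
```

```text
t 11.57 pos [ 543.8 -137.5  138.9] rot [-8.999e+01 -4.000e-02 -2.833e+01] w 9.9 F [ 2.1 -2.2 -1.4] M [-0.22 -0.51 -0.01] q [-0.31  0.39  1.57 -0.    1.19 -1.39]
tool shift [-0.3 18.9  0.7] turn [-0.01 -0.03  0.04]
```

View pics/s9.png

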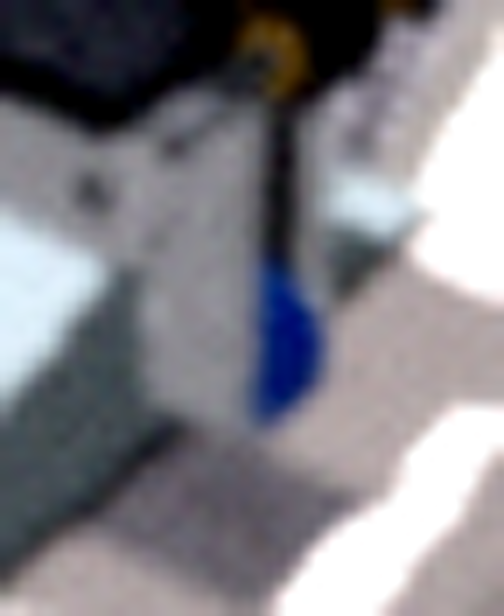

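Call:
step_arm([
  [0.8, 0, -0.2, 0, 0, 0],
  [0, 1, 0, 0, 0, 0],
  [0, 1, 0, 0, 0, 0],
  [0, 0, 0, 0, 0, 0],
])

```text
time_s: 12.28
ee_pos: [0.5441, -0.1379, 0.1368]
eef_rot: [-1.571, 0.0, -0.494]
force: [-0.3, 0.4, -0.5]
grip_width: 0.0099
```

```bash
cat >> h.py <<'E'
def ft():
    o=get_obs(); R=Ro.from_euler("xyz",o["eef_rot"]).as_matrix()
    print("t",round(o["time_s"],2),"pos",(o["ee_pos"]*1000).round(1),"rot",np.degrees(o["eef_rot"]).round(2),"w",round(o["grip_width"]*1000,1),"Ftool",(R.T@np.array(o["force"])).round(1),"Mtool",(R.T@np.array(o["moment"])).round(2))
E
python3 -c "
from h import *
ft()"
```

```text
t 12.28 pos [ 544.1 -137.9  136.8] rot [-9.000e+01  2.000e-02 -2.833e+01] w 9.9 Ftool [-0.4  0.5  0.2] Mtool [-0.02  0.   -0.02]
```

Call:
step_arm([
  [0, 1, 0, 0, 0, 0],
  [0, 1, 0, 0, 0, 0],
  [0, 1, 0, 0, 0, 0],
  [0, 0, 0, 0, 0, 0],
])

```text
time_s: 12.78
ee_pos: [0.5441, -0.138, 0.1338]
eef_rot: [-1.571, 0.0, -0.494]
force: [-0.0, -0.5, -1.1]
grip_width: 0.0097
```

```bash
python3 -c "
from h import *
ft()"
```

```text
t 12.78 pos [ 544.1 -138.   133.8] rot [-9.000e+01  1.000e-02 -2.833e+01] w 9.7 Ftool [ 0.2  1.1 -0.5] Mtool [-0.03 -0.07  0.01]
```

Call:
step_arm([
  [0, 1, 0, 0, 0, 0],
  [0, 1, 0, 0, 0, 0],
  [0, 1, 0, 0, 0, 0],
  [0, 0, 0, 0, 0, 0],
])

```text
time_s: 13.28
ee_pos: [0.5441, -0.1379, 0.1309]
eef_rot: [-1.571, 0.0, -0.494]
force: [-0.2, 0.3, 0.2]
grip_width: 0.0099
```

```bash
python3 -c "
from h import *
ft()"
```

```text
t 13.28 pos [ 544.1 -137.9  130.9] rot [-9.000e+01  1.000e-02 -2.833e+01] w 9.9 Ftool [-0.3 -0.2  0.2] Mtool [-0.04  0.    0.1 ]
```

Call:
step_arm([
  [0, 1, 0, 0, 0, 0],
  [0, 1, 0, 0, 0, 0],
  [0, 1, 0, 0, 0, 0],
  [0, 0, 0, 0, 0, 0],
], squeeze=60)

```text
time_s: 13.78
ee_pos: [0.5441, -0.1379, 0.1278]
eef_rot: [-1.571, 0.0, -0.494]
force: [-2.6, 1.0, 0.5]
grip_width: 0.0097
```

```bash
python3 -c "
from h import *
ft()"
```

```text
t 13.78 pos [ 544.1 -137.9  127.8] rot [-9.000e+01  2.000e-02 -2.833e+01] w 9.7 Ftool [-2.7 -0.5 -0.3] Mtool [ 0.1  -0.04  0.4 ]
```

Call:
step_arm([
  [-0.3, 1, 0, 0, 0, 0],
  [0, 1, 0, 0, 0, 0],
  [0, 0, 0, 0, 0, 0],
])

```text
time_s: 14.15
ee_pos: [0.5442, -0.1379, 0.1261]
eef_rot: [-1.571, -0.001, -0.494]
force: [1.0, 0.2, 2.0]
grip_width: 0.0098
```

```bash
python3 -c "
from h import *
ft()"
```

```text
t 14.15 pos [ 544.2 -137.9  126.1] rot [-8.999e+01 -6.000e-02 -2.833e+01] w 9.8 Ftool [ 0.8 -2.   0.6] Mtool [ 0.13  0.02 -0.07]
```

Call:
step_arm([
  [0, 1, 0, 0, 0, 0],
  [0, 1, 0, 0, 0, 0],
  [0, 0, 0, 0, 0, 0],
])

```text
time_s: 14.52
ee_pos: [0.5445, -0.138, 0.1244]
eef_rot: [-1.57, -0.002, -0.494]
force: [1.3, 0.3, 2.2]
grip_width: 0.0099
```

```bash
python3 -c "
from h import *
ft()"
```

```text
t 14.53 pos [ 544.5 -138.   124.4] rot [-89.98  -0.1  -28.33] w 9.9 Ftool [ 1.  -2.2  0.9] Mtool [ 0.29  0.04 -0.41]
```

Call:
step_arm([
  [0, 1, 0, 0, 0, 0],
  [0, 1, 0, 0, 0, 0],
  [0, 0, 0, 0, 0, 0],
  [0, 0, 0, 0, 0, 0],
])

```text
time_s: 15.02
ee_pos: [0.5442, -0.138, 0.1219]
eef_rot: [-1.571, -0.001, -0.494]
force: [4.9, -1.1, 2.1]
grip_width: 0.0099
```

```bash
python3 -c "
from h import *
ft()"
```

```text
t 15.03 pos [ 544.2 -138.   121.9] rot [-9.000e+01 -4.000e-02 -2.833e+01] w 9.9 Ftool [ 4.8 -2.1  1.4] Mtool [ 0.13 -0.   -1.03]
```

Call:
step_arm([
  [0.4, 1, 0, 0, 0, 0],
  [0, 1, 0, 0, 0, 0],
  [0, 1, 0, 0, 0, 0],
  [0, 0, 0, 0, 0, 0],
])

```text
time_s: 15.52
ee_pos: [0.5443, -0.1381, 0.1194]
eef_rot: [-1.571, -0.0, -0.494]
force: [1.0, -0.1, 8.7]
grip_width: 0.0098
```

```bash
python3 -c "
from h import *
ft()"
```

```text
t 15.53 pos [ 544.3 -138.1  119.4] rot [-9.000e+01 -2.000e-02 -2.833e+01] w 9.8 Ftool [ 1.  -8.7  0.4] Mtool [-0.11  0.02 -0.21]
```

Call:
step_arm([
  [0, 1, 0, 0, 0, 0],
  [0, 1, 0, 0, 0, 0],
  [0, 0, 0, 0, 0, 0],
])

```text
time_s: 15.9
ee_pos: [0.5445, -0.1381, 0.1191]
eef_rot: [-1.571, -0.002, -0.494]
force: [-6.1, 0.7, 24.7]
grip_width: 0.0098
```

Run:
```python
from h import *
ft()
s=avg("side",4)
x0,y0,w,h,f=275,145,36,44,14
im=s["pixels"][y0:y0+h,x0:x0+w]; im=np.clip((im-25)*3.0,0,255).astype(np.uint8)
cv2.imwrite("pics/s10.png",cv2.cvtColor(cv2.resize(im,None,fx=f,fy=f,interpolation=cv2.INTER_CUBIC),cv2.COLOR_RGB2BGR))
```

```text
t 15.9 pos [ 544.5 -138.1  119.1] rot [-89.99  -0.09 -28.33] w 9.8 Ftool [ -5.7 -24.7  -2.3] Mtool [-0.46  0.    1.31]
```

View pics/s10.png

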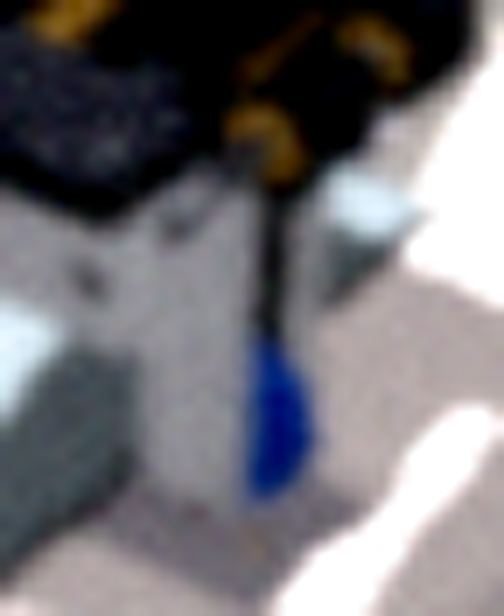

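Call:
step_arm([
  [-0.3, -0.8, 0, 0, 0, 0],
  [0, 0, 0, 0, 3, 0],
  [0, 0, 0, 0, 4, 0],
  [0, 0, 0, 0, 4, 0],
  [0, 0, 0, 0, 4, 0],
  [0, 0, 0, 0, 0, 0],
])

```text
time_s: 16.85
ee_pos: [0.5446, -0.138, 0.1193]
eef_rot: [-1.57, -0.002, -0.757]
force: [-0.0, -1.1, 15.9]
grip_width: 0.0096
```

```bash
python3 -c "
from h import *
ft()"
```

```text
t 16.85 pos [ 544.6 -138.   119.3] rot [-89.94  -0.12 -43.39] w 9.6 Ftool [  0.8 -15.9  -0.8] Mtool [-0.06 -0.07 -0.05]
```

Call:
step_arm([
  [0, 0, 0, 0, 5, 0],
  [0, 0, 0, 0, 5, 0],
  [0, 0, 0, 0, 5, 0],
  [0, 0, 0, 0, 5, 0],
  [0, 0, 0, 0, 5, 0],
  [0, 0, 0, 0, 5, 0],
  [0, 0, 0, 0, 0, 0],
])

```text
time_s: 17.73
ee_pos: [0.5445, -0.1383, 0.1193]
eef_rot: [-1.569, -0.002, -1.281]
force: [-0.4, -2.2, 16.4]
grip_width: 0.01
```

```bash
python3 -c "
from h import *
ft()"
```

```text
t 17.73 pos [ 544.5 -138.3  119.3] rot [-89.91  -0.1  -73.4 ] w 10.0 Ftool [  2.  -16.4  -0.9] Mtool [-0.37 -0.08 -0.48]
```

Call:
step_arm([
  [0, 0, 0, 0, 5, 0],
  [0, 0, 0, 0, 5, 0],
  [0, 0, 0, 0, 5, 0],
  [0, 0, 0, 0, 5, 0],
  [0, 0, 0, 0, 5, 0],
  [0, 0, 0, 0, 5, 0],
  [0, 0, 0, 0, 5, 0],
  [0, 0, 0, 0, 5, 0],
  [0, 0, 0, 0, 5, 0],
  [0, 0, 0, 0, 0, 0],
])

```text
time_s: 18.98
ee_pos: [0.5443, -0.1384, 0.1193]
eef_rot: [-1.569, -0.0, -2.066]
force: [-3.4, -2.7, 17.5]
grip_width: 0.0096
```

```bash
python3 -c "
from h import *
ft()"
```

```text
t 18.98 pos [ 544.3 -138.4  119.3] rot [-8.989e+01 -3.000e-02 -1.184e+02] w 9.6 Ftool [  4.  -17.5  -1.6] Mtool [-0.3  -0.08 -0.79]
```

Call:
step_arm([
  [0, 0, 0, 0, 2, 0],
  [0, 0, 0, 0, 2, 0],
  [0, 0, 0, 0, 2, 0],
  [0, 0, 0, 0, 1, 0],
  [0, 0, 0, 0, 0, 0],
  [0, 0, 0, 0, 0, 0],
])

```text
time_s: 19.73
ee_pos: [0.5443, -0.1384, 0.1193]
eef_rot: [-1.569, -0.0, -2.187]
force: [-3.2, -2.6, 17.8]
grip_width: 0.0095
```

```bash
python3 -c "
from h import *
ft()"
```

```text
t 19.73 pos [ 544.3 -138.4  119.3] rot [-8.9900e+01 -1.0000e-02 -1.2532e+02] w 9.5 Ftool [  3.9 -17.8  -1.1] Mtool [-0.28 -0.12 -0.91]
```

Call:
step_arm([
  [0, 0, 0, 0, 1, 0],
  [0, 0, 0, 0, 1, 0],
  [0, 0, 0, 0, 0, 0],
  [0, 0, 0, 0, 0, 0],
])

```text
time_s: 20.23
ee_pos: [0.5443, -0.1384, 0.1193]
eef_rot: [-1.569, -0.0, -2.222]
force: [-3.5, -2.3, 17.0]
grip_width: 0.0099
```

```bash
python3 -c "
from h import *
ft()"
```

```text
t 20.23 pos [ 544.3 -138.4  119.3] rot [-8.9890e+01 -1.0000e-02 -1.2732e+02] w 9.9 Ftool [  4.  -17.   -1.3] Mtool [-0.16 -0.19 -0.92]
```

Call:
step_arm([
  [0, 0, 0, 0, 1, 0],
  [0, 0, 0, 0, 1, 0],
  [0, 0, 0, 0, 0, 0],
  [0, 0, 0, 0, 0, 0],
])

```text
time_s: 20.72
ee_pos: [0.5444, -0.1384, 0.1193]
eef_rot: [-1.569, -0.0, -2.257]
force: [-2.7, -1.7, 16.8]
grip_width: 0.0096
```

Run:
```python
from h import *
ft()
s=avg("side",4);t=avg("top",2)
for c in(s,t): c["pixels"]=np.clip(c["pixels"]*1.6,0,255).astype(np.uint8)
crop(s,230,110,105,95,6,"pics/s11.png"); crop(t,260,145,125,115,5,"pics/t11.png")
```

```text
t 20.73 pos [ 544.4 -138.4  119.3] rot [-8.9890e+01 -1.0000e-02 -1.2931e+02] w 9.6 Ftool [  3.  -16.8  -1. ] Mtool [-0.13 -0.27 -0.9 ]
```

View pics/s11.png

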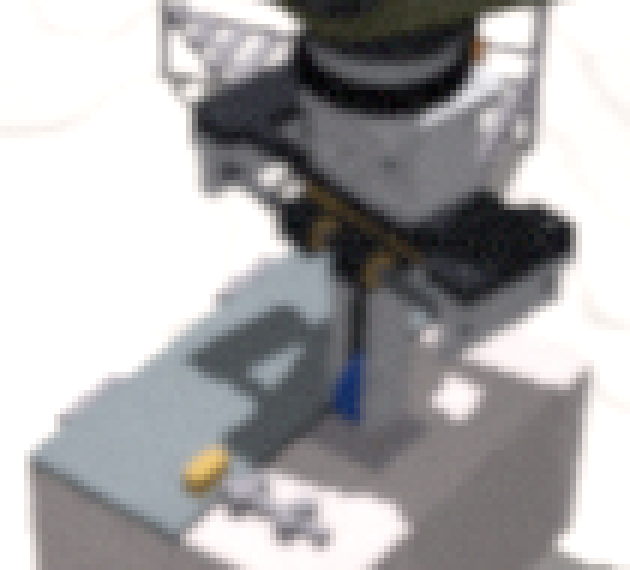

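View pics/t11.png

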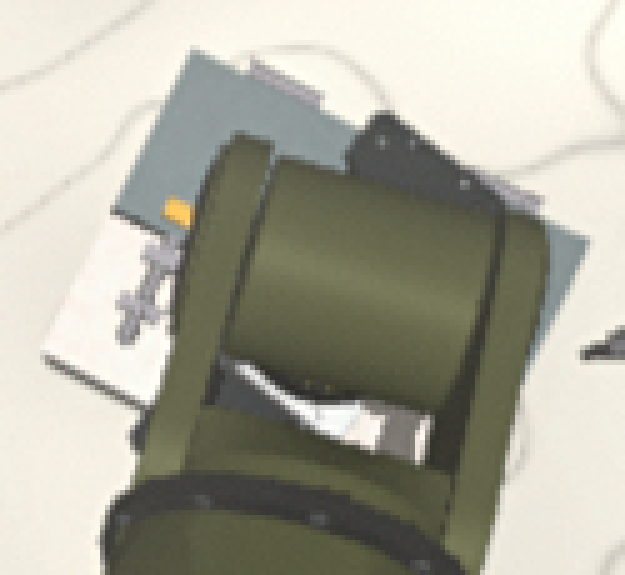

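Call:
step_arm([
  [0, 0, 0, 0, 0, 0],
  [0, 0, 0, 0, 0, 0],
  [0, 0, 0, 0, 0, 0],
  [0, 0, 0, 0, 0, 0],
])

```text
time_s: 21.52
ee_pos: [0.5443, -0.1384, 0.1193]
eef_rot: [-1.569, -0.0, -2.257]
force: [-2.6, -2.5, 17.4]
grip_width: 0.0098
```

Run:
```python
from h import *
import pickle
from station import job
ft()
s0,t0=pickle.load(open("c0.pkl","rb")); t=avg("top",3); s=avg("side",3)
for n,a,b,(x,y,w,h) in(("mirror top",t0,t,(60,155,75,65)),("caddy top",t0,t,(410,135,120,100)),("mirror side",s0,s,(175,330,65,88)),("caddy side upper",s0,s,(250,65,80,70))):
    d=np.abs(a["pixels"]-b["pixels"])[y:y+h,x:x+w].mean(2); print(n,"mean",d.mean().round(2),"frac>25",(d>25).mean().round(4))
```

```text
t 21.52 pos [ 544.3 -138.4  119.3] rot [-8.9890e+01 -1.0000e-02 -1.2931e+02] w 9.8 Ftool [  3.6 -17.4  -0.4] Mtool [-0.09 -0.25 -0.9 ]
mirror top mean 14.4 frac>25 0.0
caddy top mean 13.43 frac>25 0.0
mirror side mean 13.13 frac>25 0.0
caddy side upper mean 47.23 frac>25 0.5127
```

```bash
python3 -c "
from station import job
print(job.hand_in())"
```

```text
the job is handed in; nothing more can be done
None
```

The blue-headed key is fully in the lock and turned clockwise to its stop. I handed the job in at about 21.8 s, with the arm still gripping and holding it; no verdict was reported.

**What I did:** I lifted the key out of the brown stand, not the red look-alike, and lowered it into the keyhole with small sideways corrections from the force readings. I then turned it 101° in total. That covers the quarter turn, the plug's roughly 6° of play, and a little extra pressing against the stop.

**Last checks:**
- **Seated:** the tool stopped at z = 119.3 mm, against 119.5 mm expected with the shoulder on the plate. It was pressing down with about 17 N.
- **At the stop:** turning resistance climbed steadily past about -125° yaw, reaching 0.25–0.27 N m and staying there. The grip width was 9.6–9.8 mm.
- **Bolt drawn back:** both pictures show the bolt sticking out past its rear guide, where it did not at the start.
- **Mirror and caddy:** the top view shows no change in either, and the side view shows none in the mirror.

**What did not agree or could not be checked:**
- **Camera offset:** the two cameras differed by about 4 mm in y, so I set the final alignment from the side view and by touch.
- **Caddy in the side view:** the arm covers part of it, so that comparison is not usable. The top view is the only check on the jar and the trimmer.

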